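Clamp the frosting tub's lid until the press's slip clutch clicks

TASK

Two identical lid presses stand on the bench: one has a frosting tub standing in it, the other is empty. Turn the wing knob on top of the press that holds the tub clockwise (seen from above) until its foot bears on the lid and the clutch slips by at least one full click, then let go. Leave the empty press's knob as it is.

Things in the scene. Friction and masses are not known exactly. Their poses are not given: they have to be found in the camera images.
- press_grip (a point): Wing knob of the press that holds the tub: centre of its black wing, on the vertical turning axis, 206 mm above the bench. The wing is a bar 60 mm long (this point's x), 16 mm thick (y), 32 mm tall (z up); pinch its thickness from above. A 46 mm round collar's top is 28 mm below this point, a fore-and-aft bridge 270 x 36 mm 46 mm below. The press is fixed to the bench.
- press_screw (a joint): Angle of the steel collar under the wing of the press that holds the tub, rad, growing clockwise from above, 0 to 0.70. It turns with the wing (0.04 N m) and lowers the foot, which meets the lid at 0.70, a hard stop. Starts between 0 and 0.45.
- press_wing (a joint): Angle by which that wing has slipped clockwise past its collar, rad; 0 at the start. It stays near 0 while the collar can turn; at the stop the clutch slips at 0.15 N m and this angle grows. One click is 15 degrees (0.26 rad). No spring: the wing stays where it is left.
- spare_end (a point): End of the black wing of the other, empty press (same build, no tub in it), 30 mm out from that wing's vertical axis along the wing, 206 mm above the bench. Leave it where it is.

How it is judged:
By the outcome, as a careful person would: the job done as asked, in the order asked, and still so for the second after the job is handed in, with the robot touching nothing.
It also fails if it takes over 32 s, if anything falls off the work surface, if the arm or the gripper's body presses on something with over 40 N, if the wrist force passes 120 N, or if a joint passes its speed limit or range.

ROBOT

A 6-joint arm with a two-finger parallel gripper is mounted at the origin on the work surface; the furniture and walls round the work are solid. World frame = base frame: x ahead of the robot, y to its left, z up, the work surface at z = 0. Lengths are in m, angles in rad, forces in N, time in s.
With the tool pointing down it reaches from about 0.35 to 0.975 m from the base axis. Payload 4.9 kg.
Tool frame: the origin (TCP) lies at the very end of the fingers, on their centre line; the grasp point (between the pads) lies 19 mm behind it (grasp_offset is the distance from the TCP to the grasp point, in m); x points along the fingers, y is the direction in which the jaws open and shut, and the axes are right-handed (so a half turn about x gives the same grasp; the last joint's range is limited). The gripper opens to 85 mm and grips with 20 to 120 N. Pads are 22 mm wide; open, the fingers measure 114 mm over their backs; the gripper's body (76 mm by 85 mm) begins 54 mm behind the grasp point. The pads swing forward as they close: fully open they stand 13 mm farther back than shut.
Start: joints at [-1.237, 0.053, 1.613, -0, 1.476, -0.119], TCP at [0.273, -0.562, 0.231] pointing down, gripper open.
Joint ranges: [-3.01, 3.01], [-1.01, 2.22], [0.06, 2.58], [-1.02, 4.17], [0.09, 2.62], [-3.14, 3.14]. Speed limits (rad/s): [2.57, 2.57, 3.14, 3.14, 3.14, 3.14].

INTERFACE

Orientations are given as a rotation vector (axis times angle).
In Python, from station import get_obs, get_image, camera_model, finish_job, grasp_offset gives the robot as it stands.
- The arm moves only by the shell command python3 -m crank 'ROWS' [OPENING] [FORCE]. ROWS is JSON, a list that holds one entry, the list of rows, each a list of 4 numbers: the shift along the world's x, y, z in m, then the turn about the world's z in degrees. In form: [[[dx, dy, dz, turn], ...]]. A call has 1 to 5 rows; each row is the pose to reach, as a shift and turn from the pose commanded when the call began; what a row does not reach only later rows make up. A row lasts 1/12 s, in which the tool goes at most 41.7 mm and 7.16 degrees, less where a joint would pass 70% of its speed; a pose out of reach is approached as far as the arm can. A call with a gripper value outside its range is refused whole. OPENING is the opening, from 0 (shut) to 1 (fully open), set as the call begins (- or left out, the last holds). The fingers move at their own pace and stop on an object; FORCE is the grip in N (left out, the last holds). Time passes only in rows, so rows that repeat a pose let the fingers close. It gives the time, the measured TCP pose, the force and the opening at its end, in the units of the state.
- get_obs(): the state, without advancing time (a new reading comes with each control period).
- get_image(name): name is "scene" or "top" or "wrist"; returns (picture, depth): 400x640x3 uint8, red, green, blue; 400x640 float32, m along the optical axis (not along the pixel's ray), 0 where there is no reading.
- camera_model(name): a dict with "fx", "fy", "cx", "cy" (pixels), "k1" (the pictures are not rectified: a ray, as slopes to the right and down, at radius r is drawn at 1 + k1 r^2 times it, then the intrinsics apply), "xyz" and "attitude" of the camera in the world. Camera axes: x right, y down, z forward; pixel columns grow to the right and rows downward; lengths in m; the calibration is good to about 2 mm. A picture is of the moment at which its call begins: read the wrist's pose just before it. camera_model takes no time and is no camera call; for the wrist camera it gives the pose at the moment of the call.
- finish_job(): hands the job in, once; it reports no verdict.
The state is a dict: "t": time; "q": joint angles; "dq": joint speeds; "effort": joint torques, N m; "tool_pos": TCP position; "tool_rot": TCP orientation; "contact_force": force on the tool from outside, world axes, zero at the start; "wrist_torque": the same for the moment, N m; "opening": finger opening in m.
Only numpy, scipy, OpenCV 4.12 (cv2) and the standard library are available. Lean on these libraries where they do the work, as an engineer would, in place of code of your own. Each camera call takes 0.05 s, during which the arm holds its last target.

## Working session

There is one attempt and no reset: what is moved stays moved. The work goes in short steps, Python scripts to look and compute and a shell command to move; the robot and the scene stay as the last step left them, time stands still between calls to the robot, and variables do not carry over. Pictures are saved under pics/ and viewed, and the job is handed in when it is done.

```bash
mkdir -p pics
cat > h.py <<'E'
import numpy as np,cv2
from station import *
from scipy.spatial.transform import Rotation as R
def cam(n):
    m=camera_model(n); return m
def rot(a):
    a=np.array(a,float)
    return a if a.shape==(3,3) else R.from_rotvec(a).as_matrix()
def ray(m,u,v):
    K=np.array([[m['fx'],0,m['cx']],[0,m['fy'],m['cy']],[0,0,1]])
    p=cv2.undistortPoints(np.array([[[u,v]]],float),K,np.array([m['k1'],0,0,0,0.]))[0,0]
    return np.array([p[0],p[1],1.])
def onplane(m,u,v,z):
    d=rot(m['attitude'])@ray(m,u,v); o=np.array(m['xyz']); return o+d*(z-o[2])/d[2]
def ondepth(m,u,v,dep):
    return np.array(m['xyz'])+rot(m['attitude'])@(ray(m,u,v)*dep)
E
python3 - <<'E'
from h import *
print(get_obs())
for n in('scene','top'):
    m=cam(n);print(n,m)
    p,d=get_image(n);cv2.imwrite(f'pics/{n}0.png',p[:,:,::-1]);np.save(f'pics/{n}0.npy',d)
E
```

```text
{'t': 0.0, 'q': array([-1.23701301e+00,  5.33744231e-02,  1.61426031e+00,  2.63318310e-05,
        1.47601213e+00, -1.18978887e-01]), 'dq': array([-0.00019143,  0.00059064, -0.00027675,  0.00059495,  0.00351351,
       -0.00142902]), 'effort': array([-1.09820874e-03, -3.93682158e+01, -3.70177495e+01, -2.22439189e-04,
        6.98784730e-03,  2.48194596e-05]), 'tool_pos': array([ 0.27322415, -0.56143564,  0.23007226]), 'tool_rot': array([ 1.97067291,  0.45601444, -1.97106556]), 'contact_force': array([-0.11339612,  0.05310348, -0.42699407]), 'wrist_torque': array([-0.02580385,  0.02138204, -0.01183926]), 'opening': 0.08512052826782467}
scene {'fx': 397.74734513944793, 'fy': 397.74734513944793, 'cx': 323.0709825344143, 'cy': 197.93570055620341, 'k1': -0.05876318550463537, 'xyz': array([0.22363419, 0.48988415, 0.88187198]), 'attitude': array([-0.90455885,  2.58599865, -1.01189437])}
top {'fx': 378.55399921834766, 'fy': 378.55399921834766, 'cx': 317.80057682633304, 'cy': 197.55556634232886, 'k1': -0.08011756307455967, 'xyz': array([ 0.42634998, -0.01130114,  1.07820841]), 'attitude': array([-2.15925683,  2.10363424, -0.15825903])}
```

View pics/scene0.png

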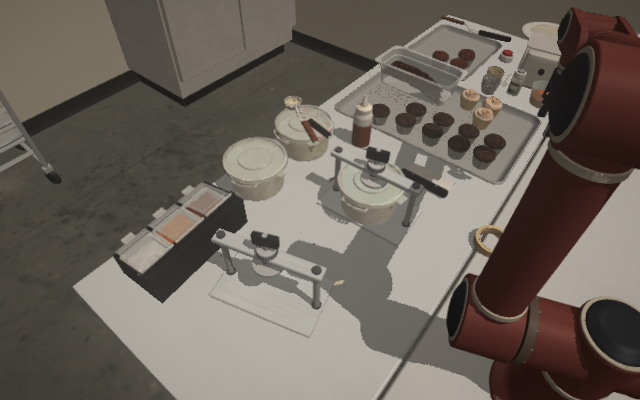

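View pics/top0.png

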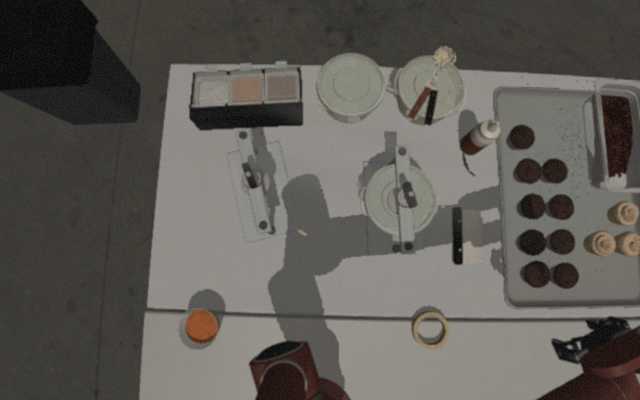

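The tub press is the one at top (405,195) and scene (377,157). The empty press is at top (250,177) and scene (265,240). Next I zoom in on both wings.

Run:
```python
from h import *
p=cv2.imread('pics/top0.png')
a=cv2.resize(p[150:250,355:455],None,fx=5,fy=5,interpolation=cv2.INTER_CUBIC)
s=cv2.imread('pics/scene0.png')
b=cv2.resize(s[135:195,330:430],None,fx=3,fy=5,interpolation=cv2.INTER_CUBIC)
c=np.zeros((500,800,3),np.uint8);c[:,:500]=a;c[:300,500:]=b
cv2.imwrite('pics/z.png',cv2.convertScaleAbs(c,alpha=1.6))
m=cam('top');d=np.load('pics/top0.npy')
hsv=cv2.cvtColor(p,cv2.COLOR_BGR2HSV)
P=np.full((400,640,3),np.nan)
for v in range(130,260):
  for u in range(220,460):
    if d[v,u]>0:P[v,u]=ondepth(m,u,v,d[v,u])
z=P[...,2]
mask=((z>0.19)&(z<0.24)).astype(np.uint8)
n,l,st,ce=cv2.connectedComponentsWithStats(mask)
for i in range(1,n):
  if st[i,4]>8:
    q=P[l==i]; print(st[i],ce[i],q.mean(0),np.median(z[l==i]))
    r=cv2.minAreaRect(q[:,:2].astype(np.float32)*1000);print(r)
    w,vv=np.linalg.eigh(np.cov(q[:,:2].T));e=vv[:,1];print('axis deg',np.degrees(np.arctan2(e[1],e[0])))
```

```text
[242 162  15  27 193] [248.96891192 175.07772021] [0.61469381 0.16352716 0.21964582] 0.22206551014606724
((616.4038696289062, 165.36129760742188), (58.49652862548828, 16.205669403076172), 20.71055030822754)
axis deg -159.07149400935637
[402 181  16  27 242] [409.30578512 194.38429752] [ 0.57854123 -0.20927525  0.21877566] 0.22189432231343031
((579.8270874023438, -211.16897583007812), (60.3001708984375, 16.928895950317383), 17.607458114624023)
axis deg -162.13886016844677
```

View pics/z.png

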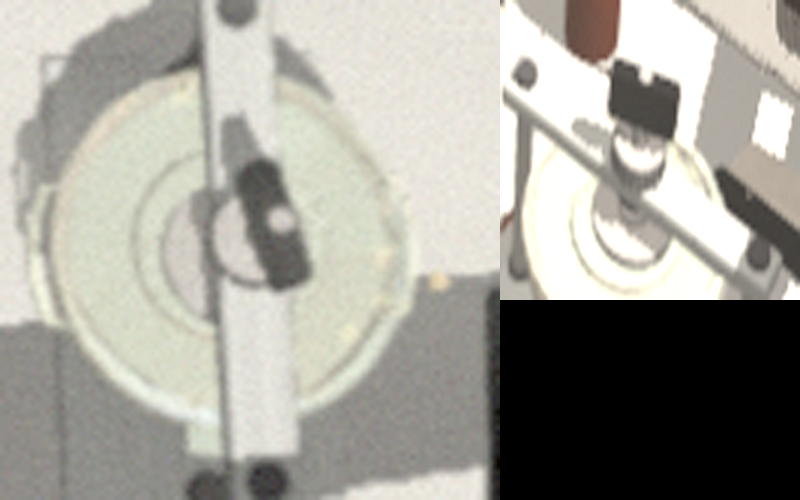

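Run:
```python
from h import *
o=get_obs();M=rot(o['tool_rot']);print(M.round(3));y=M[:,1];a=np.degrees(np.arctan2(y[1],y[0]));print('jaw yaw',a)
for t in(107.8,-72.2):print('turn',(t-a+180)%360-180)
print(np.array([.5795,-.211,.190])-o['tool_pos'],grasp_offset)
# ray check of wing top from scene view
s=cv2.imread('pics/scene0.png');m=cam('scene');d=np.load('pics/scene0.npy')
q=[]
for v in range(140,170):
  for u in range(360,395):
    if d[v,u]>0 and s[v,u].max()<75:
      P=ondepth(m,u,v,d[v,u])
      if .185<P[2]<.23:q.append(P)
q=np.array(q);print(len(q),q.mean(0),q.min(0),q.max(0))
t=q[q[:,2]>.217];print(len(t),cv2.minAreaRect(t[:,:2].astype(np.float32)*1000))
```

```text
[[-0.001  0.438 -0.899]
 [ 0.002 -0.899 -0.438]
 [-1.    -0.002 -0.   ]]
jaw yaw -64.05257453956038
turn 171.85257453956035
turn -8.14742546043962
[ 0.30624035  0.35049605 -0.04020216] 0.0187
240 [ 0.57725098 -0.20379351  0.21048218] [ 0.55053256 -0.2215359   0.18886897] [ 0.6082326  -0.19146895  0.22370239]
85 ((579.2728881835938, -207.87661743164062), (55.32380294799805, 17.781591415405273), 15.905342102050781)
```

```bash
python3 -m crank '[[[0,0,0.04,0],[0.01,0.012,0.075,-1],[0.035,0.04,0.09,-2],[0.06,0.068,0.09,-3],[0.085,0.097,0.09,-4]]]' 1
python3 -m crank '[[[0.025,0.028,0,-1],[0.05,0.056,0,-2],[0.075,0.085,0,-3],[0.1,0.113,0,-4],[0.12,0.136,0,-4]]]'
python3 -m crank '[[[0.025,0.028,0,0],[0.05,0.056,0,0],[0.075,0.085,0,0],[0.1,0.118,0,0],[0.1,0.118,0,0]]]'
```

```text
t: 0.52
tool_pos: [0.3592, -0.4647, 0.3232]
tool_rot: [2.013, 0.384, -2.011]
contact_force: [1.2, -1.3, -0.2]
opening: 0.0854
t: 0.93
tool_pos: [0.4796, -0.3267, 0.3208]
tool_rot: [2.052, 0.326, -2.053]
contact_force: [-0.9, -0.3, -0.3]
opening: 0.0855
t: 1.35
tool_pos: [0.5812, -0.2053, 0.3203]
tool_rot: [2.051, 0.334, -2.049]
contact_force: [-0.8, -0.9, -0.4]
opening: 0.0854
```

```bash
python3 -m crank '[[[0,-0.002,0,0],[0,-0.002,0,0]]]'
python3 - <<'E'
from h import *
o=get_obs();m=cam('wrist');p,d=get_image('wrist');cv2.imwrite('pics/w1.png',p[:,:,::-1])
M=rot(o['tool_rot']);print(o['tool_pos'],'jaw',np.degrees(np.arctan2(M[1,1],M[0,1])),o['q'].round(2),o['wrist_torque'])
P=np.full((400,640,3),np.nan)
for v in range(0,400,1):
  for u in range(0,640,1):
    if d[v,u]>0:P[v,u]=ondepth(m,u,v,d[v,u])
np.save('pics/w1P.npy',P)
z=P[...,2];mask=((z>.212)&(z<.23)&(p.max(2)<90)).astype(np.uint8)
n,l,st,ce=cv2.connectedComponentsWithStats(mask)
for i in range(1,n):
  if st[i,4]>100:
    q=P[l==i];print(st[i],q.mean(0),cv2.minAreaRect(q[:,:2].astype(np.float32)*1000))
E
```

```text
t: 1.52
tool_pos: [0.5781, -0.2133, 0.3206]
tool_rot: [2.051, 0.324, -2.054]
contact_force: [-0.2, 0.2, 0.2]
opening: 0.0851
[ 0.57810647 -0.21330085  0.32064798] jaw -72.04044060895839 [-0.47 -0.    1.52 -0.    1.62  0.78] [ 0.02819204 -0.04192929  0.01945012]
[ 308  160   22   79 1472] [ 0.58199219 -0.20930715  0.22053551] ((579.9458618164062, -209.7290496826172), (58.92735290527344, 15.857925415039062), 18.17343521118164)
```

View pics/w1.png

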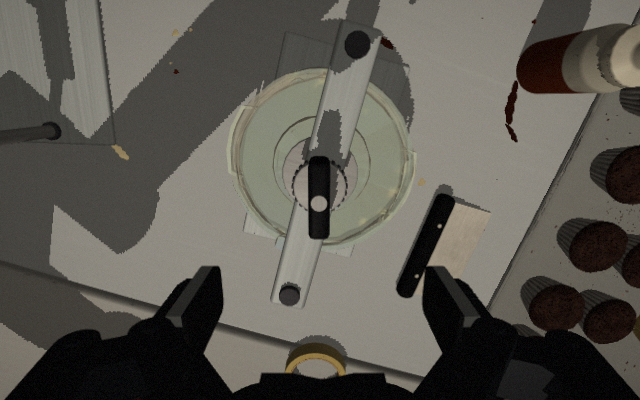

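The wrist view shows the wing at (319,197), centred between the jaws and aligned with them. The measured centre is (0.580, -0.210) at 18°. Now I descend and pinch it.

```bash
python3 -m crank '[[[0.002,0.003,-0.035,0],[0.002,0.003,-0.07,0],[0.002,0.003,-0.1,0],[0.002,0.003,-0.12,0],[0.002,0.003,-0.13,0]]]' 0.7
python3 -m crank '[[[0,0,0,0],[0,0,0,0],[0,0,0,0],[0,0,0,0],[0,0,0,0]]]' 0 40
python3 -m crank '[[[0,0,0,0],[0,0,0,0],[0,0,0,0]]]'
python3 - <<'E'
from h import *
o=get_obs();M=rot(o['tool_rot']);print(o['tool_pos'],'jaw',np.degrees(np.arctan2(M[1,1],M[0,1])),o['wrist_torque'],o['contact_force'])
E
```

```text
t: 1.98
tool_pos: [0.5776, -0.2107, 0.1869]
tool_rot: [2.05, 0.325, -2.061]
contact_force: [-1.3, -0.4, -0.5]
opening: 0.0597
t: 2.4
tool_pos: [0.5811, -0.2097, 0.1942]
tool_rot: [2.055, 0.324, -2.05]
contact_force: [-3.3, 3.4, 4.8]
opening: 0.0159
t: 2.65
tool_pos: [0.5811, -0.2097, 0.1942]
tool_rot: [2.054, 0.324, -2.05]
contact_force: [-3.0, 3.7, 5.1]
opening: 0.0155
[ 0.58109742 -0.2096982   0.19424909] jaw -72.03768680205681 [ 0.60521498  0.61561762 -0.04167667] [-2.96641256  3.73709662  5.08281292]
```

Gripped at 16 mm. Now I turn it clockwise.

```bash
cat > s.py <<'E'
from h import *
o=get_obs();M=rot(o['tool_rot']);print('t',o['t'],o['tool_pos'].round(4),'jaw',np.degrees(np.arctan2(M[1,1],M[0,1])).round(2),'tq',o['wrist_torque'].round(3),'F',o['contact_force'].round(1),'op',round(o['opening'],4),'q6',o['q'][5].round(2))
E
for i in 1 2; do :; done
python3 -m crank '[[[0,0,0,-2],[0,0,0,-4],[0,0,0,-6],[0,0,0,-8],[0,0,0,-10]]]' >/dev/null; python3 s.py
python3 -m crank '[[[0,0,0,-2],[0,0,0,-4],[0,0,0,-6],[0,0,0,-8],[0,0,0,-10]]]' >/dev/null; python3 s.py
python3 -m crank '[[[0,0,0,-2],[0,0,0,-4],[0,0,0,-6],[0,0,0,-8],[0,0,0,-10]]]' >/dev/null; python3 s.py
```

```text
t 3.0667 [ 0.5811 -0.21    0.1942] jaw -82.13 tq [0.37  0.568 0.022] F [-3.5  3.3  4.7] op 0.0153 q6 0.97
t 3.4833 [ 0.5811 -0.2104  0.1942] jaw -92.13 tq [0.156 0.571 0.051] F [-3.6  2.1  5.3] op 0.0152 q6 1.14
t 3.9 [ 0.581  -0.2107  0.1943] jaw -102.12 tq [0.032 0.672 0.165] F [-2.2  1.7  4.4] op 0.0155 q6 1.31
```

The torque rose to about 0.165 N m between 20 and 30°, so the clutch is probably slipping. I keep going well past one click.

```bash
python3 -m crank '[[[0,0,0,-2],[0,0,0,-4],[0,0,0,-6],[0,0,0,-8],[0,0,0,-10]]]' >/dev/null; python3 s.py
python3 -m crank '[[[0,0,0,-2],[0,0,0,-4],[0,0,0,-6],[0,0,0,-8],[0,0,0,-10]]]' >/dev/null; python3 s.py
python3 -m crank '[[[0,0,0,-2],[0,0,0,-4],[0,0,0,-6],[0,0,0,-8],[0,0,0,-10]]]' >/dev/null; python3 s.py
```

```text
t 4.3167 [ 0.5809 -0.211   0.1943] jaw -112.12 tq [-0.126  0.717  0.15 ] F [-3.1 -0.7  5.4] op 0.0152 q6 1.49
t 4.7333 [ 0.5807 -0.2113  0.1943] jaw -122.13 tq [-0.224  0.796  0.109] F [-3.9 -1.3  5.2] op 0.0154 q6 1.66
t 5.15 [ 0.5805 -0.2115  0.1943] jaw -132.14 tq [-0.327  0.998  0.145] F [-5.4 -0.9  5.7] op 0.0153 q6 1.84
```

```bash
python3 -m crank '[[[0,0,0,-2],[0,0,0,-4],[0,0,0,-6],[0,0,0,-8],[0,0,0,-8]]]' >/dev/null; python3 s.py
python3 -m crank '[[[0,0,0,0],[0,0,0,0],[0,0,0,0],[0,0,0,0],[0,0,0,0]]]' 0.7 >/dev/null; python3 s.py
python3 -m crank '[[[0,0,0.015,0],[0,0,0.04,0],[0,0,0.07,0],[0,0,0.1,0],[0,0,0.13,0]]]' >/dev/null; python3 s.py
python3 -m crank '[[[0,0,0.01,0],[0,0,0.01,0],[0,0,0.01,0]]]' >/dev/null
python3 - <<'E'
from h import *
m=cam('wrist');p,d=get_image('wrist');cv2.imwrite('pics/w2.png',p[:,:,::-1])
P=np.full((400,640,3),np.nan)
for v in range(400):
  for u in range(640):
    if d[v,u]>0:P[v,u]=ondepth(m,u,v,d[v,u])
z=P[...,2];mask=((z>.212)&(z<.23)&(p.max(2)<90)).astype(np.uint8)
n,l,st,ce=cv2.connectedComponentsWithStats(mask)
for i in range(1,n):
  if st[i,4]>100:
    q=P[l==i];print(st[i],cv2.minAreaRect(q[:,:2].astype(np.float32)*1000))
E
```

```text
t 5.5667 [ 0.5803 -0.2117  0.1943] jaw -140.12 tq [-0.406  1.128  0.021] F [-4.9 -1.8  6.3] op 0.0156 q6 1.98
t 5.9833 [ 0.5806 -0.2099  0.1913] jaw -140.04 tq [-0.01   0.003 -0.005] F [ 0.7 -0.2  0.7] op 0.0599 q6 1.98
t 6.4 [ 0.5803 -0.2098  0.3223] jaw -140.05 tq [-0.002 -0.02   0.034] F [-0.2  0.2 -0.5] op 0.06 q6 1.98
[ 314  162   21   76 1367] ((579.5366821289062, -210.450439453125), (15.862285614013672, 59.47782897949219), 39.5965690612793)
```

View pics/w2.png

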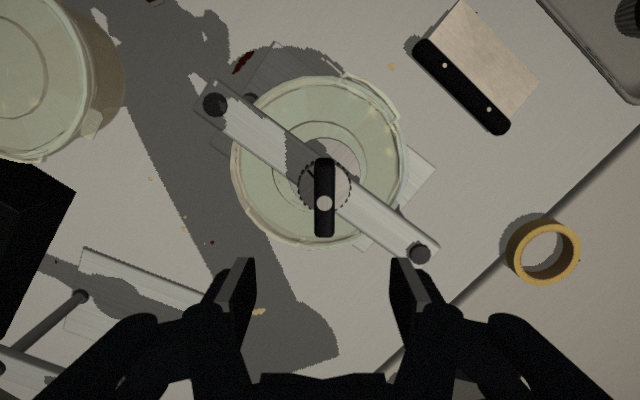

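The wrist view shows the wing at (324,197) with its long axis at -50.4°, so it turned 68°. The collar can take up at most 40°, which leaves at least 28° of slip. I check the spare press, then hand in.

Run:
```python
from h import *
m=cam('top');p,d=get_image('top')
q=np.array([ondepth(m,u,v,d[v,u]) for v in range(150,205) for u in range(230,275) if d[v,u]>0])
q=q[(q[:,2]>.19)&(q[:,2]<.24)];print(len(q),cv2.minAreaRect(q[:,:2].astype(np.float32)*1000))
print(get_obs()['t'],get_obs()['dq'].round(3)); finish_job()
```

```text
192 ((616.9237060546875, 165.2181396484375), (59.57290267944336, 15.898049354553223), 21.63258171081543)
6.75 [-0.     0.005  0.008 -0.     0.002 -0.   ]
the job is handed in; nothing more can be done
```

The knob on the press that holds the tub is turned down past one clutch click and released, and the job is handed in at about 6.8 s.

- **Turn:** I pinched the wing at (0.580, -0.210) m and turned it 68° clockwise, then opened the gripper and rose about 130 mm clear.
- **Slip:** The wrist picture after release shows the wing went from +18° to -50.4°. The collar can take up at most 40°, so the clutch slipped at least 28°, against 15° for one click. I did not measure the collar angle itself.
- **Torque:** Wrist torque rose from about 0.05 to about 0.11–0.165 N m between 20° and 30° of turn and stayed there, which fits the clutch slipping. The last reading before release, 0.02 N m, did not fit. By then the commanded turn had been held still for one row, so I put it down to the stop.
- **Forces:** Side and vertical forces in my readings stayed under about 7 N.
- **Spare press:** Its wing measured within 1 mm and 1° of its first measurement, which is within noise.

No check failed. The scene camera first put the wing about 3 mm and 2° away from the top camera. The wrist view settled it at the values I used.

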